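# Lower a probe stand by one hole into a beaker

### The job

Swing the probe's boom round until the probe hangs over the middle of the beaker on the round stirrer, then squeeze the sprung button on the stand and collapse the telescoping tube to its next hole, so that the button springs back out and the probe hangs down inside the beaker. Slide it gently and never force it against its catch, do not shift the beaker, and leave everything else on the bench where it is.

Things in the scene. Friction and masses are not known exactly. Their poses are not given: they have to be found in the camera images.
- stand: Fixed stand: round grey base of 120 mm diameter and 14 mm height, and an upright square aluminium post (22 mm, top at 185 mm) with holes in its +x face. Origin on the post's axis at bench level, z up; all the stand's angles and directions below are in this frame.
- tube (a joint): How far the outer steel tube has slid down over the post, m: 0 in the upper hole where it starts (about 1 mm of play), hard end stop at 0.070. The next hole is about 40 mm further down, but the holes are drilled by hand: anywhere from 35 to 45 mm, its place not given, and the catch has only about 1 mm of play in it. Stiff slide: it stays where it is left and takes about 5 N downwards (12 N upwards) to move when free. The tube does not turn on the post.
- tube_top (a point): Centre of the tube's flat closed top, 270 mm above the bench at the start. The tube is square, 30 by 30 mm and 120 mm long, on the post's axis, its sides along the stand's x and y. Pushing the top down slides a released tube.
- button (a joint): How far the button is pressed into the tube, m: 0 fully out (catch in a hole), 0.009 fully in. Spring of 3 N at the start to 8.4 N fully in. The catch leaves its hole when pressed more than about 5 mm. Let go between holes, the catch rides on the post and the button stands 4 to 5 mm in; it springs fully out again when the catch meets a hole.
- button_face (a point): Centre of the outer face of the grey square button (16 mm wide, 20 mm high) on the tube's -x side, 22.5 mm below the tube's top; it stands 10.5 mm proud when out. Pressed towards the stand's +x. Across button and the tube's plain back it measures 40.5 mm, 31.5 mm with the button fully in; a pinch across both presses it.
- tooth: Steel tooth of the catch, inside the black housing low on the tube's +x side, 105 mm below the tube's top; moves with the button. Pushing or pulling the tube with the tooth in a hole loads it: keep below 30 N. The end of a hole is a hard stop: sliding into it at 12 mm/s with a force stop stays well below that, at 30 mm/s it does not.
- boom (a joint): Angle of the boom about the tube's axis, rad: 0 when it points along the stand's +y, positive counter-clockwise seen from above; range -1.7 to 1.2. Stiff: stays where it is left, takes about 0.7 N at the probe to swing. It rides up and down with the tube.
- probe: The probe with its head, upright at the boom's end; origin on its axis at the height of the boom, 24 mm below the middle of the head.
- probe_head (a point): Middle of the upright grey cylindrical probe head at the boom's end, 20 mm diameter and 32 mm high, standing on the 16 mm high black ring of the boom; this point is 16 mm above that ring's top, 230 mm above the bench at the start, and 130 mm from the tube's axis.
- probe_tip (a point): Lower end of the 12 mm steel probe, straight below the head, 128 mm above the bench at the start.
- stirrer_top (a point): Centre of the flat top of a fixed, round white stirrer, 116 mm diameter, 34.5 mm high, next to the stand's base.
- beaker: Loose white plastic beaker on the stirrer, outer diameter 70 mm at the rim, 75 mm high, 3 mm wall. Origin at the centre of its underside.
- beaker_rim (a point): Centre of the beaker's mouth, about 110 mm above the bench, 130 mm (+-4) from the post's axis.
- vial: Bystander: small amber jar, 28 mm diameter, 50 mm high, near the stand.
- jar: Bystander: clear jar, 48 mm diameter, 55 mm high, near the stand.
- spatula: Bystander: spatula lying on the bench, 150 mm long.
- reagent: Bystander: amber bottle, 70 mm diameter, 140 mm high.
- reagent2: Bystander: amber bottle, 60 mm diameter, 120 mm high.
- tips: Bystander: blue open box, 120 by 85 by 50 mm.
- dish: Bystander: white bowl, 90 mm diameter, 30 mm high.
Things that resemble listed ones, but are neither listed nor needed, are in the scene too. Leave any black or red look-alike of the part that bears stirrer_top alone. Leave any green look-alike of the beaker alone.

How it is judged (in metres and radians):
On the way, in this order (a step that is already met when the one before it is completed fails the run):
1. the probe hangs over the middle of the beaker with the tube still in its upper hole (horizontal distance between probe_tip and beaker_rim below 0.012 m and value of joint tube below 0.005 m), for 0.2 s.
2. the tube has been let down with the button released (value of joint tube between 0.032 and 0.048 m and value of joint button below 0.002 m), for 0.2 s.
At the end, for the whole second after the job is handed in: The tube is caught in the next hole (32 to 48 mm down) with the button fully out (within 2 mm), the probe's tip is inside the beaker at least 8 mm below its rim and within 15 mm of its middle, and the beaker stands upright and at rest on the stirrer (all of step 2 and horizontal distance between probe_tip and beaker_rim below 0.015 m and z of probe_tip in the frame of beaker_rim below -0.008 m and angle between beaker's own z axis and vertical below 0.1 rad and horizontal distance between beaker and stirrer_top below 0.025 m and linear speed of beaker below 0.02 m/s); the robot touches nothing.
It fails at once if the tube is forced against its catch (over 30 N on the tooth) (contact force between tooth and anything else above 30 N).
It fails at once if the beaker is shifted by more than 15 mm (distance of beaker from where it was at the start of the episode above 0.015 m).
It fails at once if the probe is driven into the beaker (over 8 N) (contact force between probe and beaker above 8 N).
It fails at once if a bystander is moved by more than 20 mm (distance of any of vial, jar, spatula, reagent, reagent2, tips, dish from where it was at the start of the episode above 0.02 m).
It also fails if it takes over 58 s, if anything falls off the work surface, if the arm or the gripper's body presses on something with over 40 N, if the wrist force passes 120 N, or if a joint passes its speed limit or range.

### The arm

A 6-joint arm with a two-finger parallel gripper is mounted at the origin on the work surface. World frame = base frame: x ahead of the robot, y to its left, z up, the work surface at z = 0. Lengths are in m, angles in degrees, forces in N, time in s.
With the tool pointing down it reaches from about 0.25 to 0.725 m from the base axis. Payload 9.7 kg.
Tool frame: the origin (TCP) lies at the very end of the fingers, on their centre line; the grasp point (between the pads) lies 19 mm behind it (bot.grip_depth is the distance from the TCP to the grasp point, in m); z points along the fingers, y is the direction in which the jaws open and shut (so a half turn about z gives the same grasp; the last joint's range is limited). The gripper opens to 85 mm and grips with 20 to 120 N. Pads are 22 mm wide; open, the fingers measure 114 mm over their backs; the gripper's body (76 mm by 85 mm) begins 54 mm behind the grasp point. The pads swing forward as they close: fully open they stand 13 mm farther back than shut.
Start: joints at [73.052, 4.979, 10.078, 95.1, 0, 90], TCP at [0.16, 0.526, 0.231] pointing down, gripper open.
Joint ranges: [-179.16, 179.16], [-48.56, 103.87], [-65.8, 70.77], [-126.05, 130.52], [-82.76, 87.17], [-180, 180]. Speed limits (degrees/s): [127.2, 127.2, 147.25, 180, 180, 180].

### API

Orientations are given as [roll, pitch, yaw] about the fixed x, y, z axes, in that order (R = Rz(yaw) Ry(pitch) Rx(roll)).
In Python, from workcell import telemetry, optics, order, bot gives the robot as it stands. The module is installed in compiled form; this text tells all that it offers.
- The arm moves only by the shell command python3 -m inch 'ROWS' [FORCE]. ROWS is JSON, a list of rows, each a list of 7 numbers: the shift along the tool's x, y, z in m, then the turn, a rotation vector about the tool's x, y, z in rad, then the closure, from 0 (fully open) to 1 (shut). In form: [[tx, ty, tz, rx, ry, rz, grip], ...]. A call has 1 to 12 rows; each row is the pose to reach, as a shift and turn from the pose commanded when the call began, along the tool's axes at that moment; what a row does not reach only later rows make up. A row lasts 1/12 s, in which the tool goes at most 41.7 mm and 7.16 degrees, less where a joint would pass 70% of its speed; a pose out of reach is approached as far as the arm can. A call with a gripper value outside its range is refused whole. The fingers move at their own pace and stop on an object; FORCE is the grip in N (left out, the last holds). Time passes only in rows, so rows that repeat a pose let the fingers close. It gives the time, the measured TCP pose, the force and the opening at its end, in the units of the state.
- telemetry.get_obs(): the state, without advancing time (a new reading comes with each control period).
- optics.camera(name): name is "side" or "top"; returns (picture, depth): 420x560x3 uint8, red, green, blue; 420x560 float32, m along the optical axis (not along the pixel's ray), 0 where there is no reading.
- optics.camera_info(name): a dict with "camera_matrix" (3x3 intrinsics, pixels), "k1" (the pictures are not rectified: a ray, as slopes to the right and down, at radius r is drawn at 1 + k1 r^2 times it, then the intrinsics apply), "xyz" and "attitude" of the camera in the world. Camera axes: x right, y down, z forward; pixel columns grow to the right and rows downward; lengths in m; the calibration is good to about 2 mm. A picture is of the moment at which its call begins. camera_info takes no time and is no camera call.
- order.job_done(): hands the job in, once; it reports no verdict.
The state is a dict: "time": time; "q": joint angles; "qd": joint speeds; "joint_efforts": joint torques, N m; "ee_pos": TCP position; "tcp_rot": TCP orientation; "wrist_force": force on the tool from outside, world axes, zero at the start; "torque": the same for the moment, N m; "opening": finger opening in m.
Only numpy, scipy, OpenCV 4.12 (cv2) and the standard library are available. Lean on these libraries where they do the work, as an engineer would, in place of code of your own. Each camera call takes 0.05 s, during which the arm holds its last target. There are 200 camera calls.

## Working session

There is one attempt and no reset: what is moved stays moved. The work goes in short steps, Python scripts to look and compute and a shell command to move; the robot and the scene stay as the last step left them, time stands still between calls to the robot, and variables do not carry over. Pictures are saved under pics/ and viewed, about 8 in all and at most 12, crops included, and the job is handed in when it is done.

```bash
mkdir -p pics; cat > h.py <<'E'
import numpy as np, cv2
from scipy.spatial.transform import Rotation as R
from workcell import telemetry, optics, order, bot
def shot(n,name):
    p,d=optics.camera(n); cv2.imwrite(f'pics/{name}.png',p[:,:,::-1]); np.savez(f'pics/{name}.npz',p=p,d=d); return p,d
def cam(n):
    i=optics.camera_info(n); a=np.array(i['attitude'],float)
    Rm=a if a.shape==(3,3) else R.from_euler('xyz',a,degrees=True).as_matrix()
    return np.array(i['camera_matrix']),i['k1'],np.array(i['xyz']),Rm
def rays(n,uv):
    K,k1,c,Rm=cam(n)
    uv=np.array(uv,float).reshape(-1,1,2)
    s=cv2.undistortPoints(uv,K,np.array([k1,0,0,0.])).reshape(-1,2)
    return c,np.c_[s,np.ones(len(s))]@Rm.T
def onz(n,uv,z):
    c,r=rays(n,uv); return c+r*((z-c[2])/r[:,2])[:,None]
def cloud(n,d):
    v,u=np.mgrid[0:d.shape[0],0:d.shape[1]]
    c,r=rays(n,np.c_[u.ravel(),v.ravel()]); P=c+r*d.ravel()[:,None]; P[d.ravel()==0]=np.nan
    return P.reshape(*d.shape,3)
E
python3 - <<'E'
from h import *
for n in('top','side'):
    shot(n,n+'0'); print(n,optics.camera_info(n))
a=np.hstack([cv2.imread('pics/top0.png'),cv2.imread('pics/side0.png')])
print(telemetry.get_obs())
E
```

```text
top {'camera_matrix': array([[524.57339492,   0.        , 279.86631956],
       [  0.        , 524.57339492, 216.03398709],
       [  0.        ,   0.        ,   1.        ]]), 'k1': -0.010825491329040792, 'xyz': array([0.28249035, 0.0227812 , 1.46933952]), 'attitude': array([-168.78802658,   -0.79760727,  -90.67341156])}
side {'camera_matrix': array([[428.0064865 ,   0.        , 281.94299373],
       [  0.        , 428.0064865 , 207.8251891 ],
       [  0.        ,   0.        ,   1.        ]]), 'k1': 0.04299060799709703, 'xyz': array([ 0.30270272, -0.84231722,  0.82242256]), 'attitude': array([-1.25232340e+02,  9.07779845e-02, -1.46014895e+01])}
{'time': 0.1, 'q': array([ 7.30525774e+01,  5.00673061e+00,  1.00377500e+01,  9.50983428e+01,
       -3.94619619e-04,  9.00002390e+01]), 'qd': array([-0.02084226, -0.05646772,  0.13415645,  0.01914089, -0.02871452,
       -0.01204774]), 'joint_efforts': array([ 7.49187820e-04, -5.21559334e+01,  4.65654337e+01,  1.61009200e-02,
        1.27683140e-05, -8.12608562e-06]), 'ee_pos': array([0.16026364, 0.52591763, 0.2306545 ]), 'tcp_rot': array([-1.79932677e+02,  3.94900121e-04,  1.63052339e+02]), 'wrist_force': array([-0.2757509 , -0.2523694 ,  0.02484801]), 'torque': array([-0.0247562 ,  0.00466288,  0.00028099]), 'opening': 0.08544195584890515}
```

View pics/top0.png

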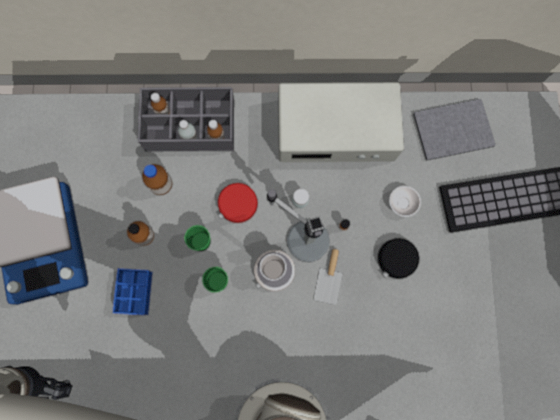

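View pics/side0.png

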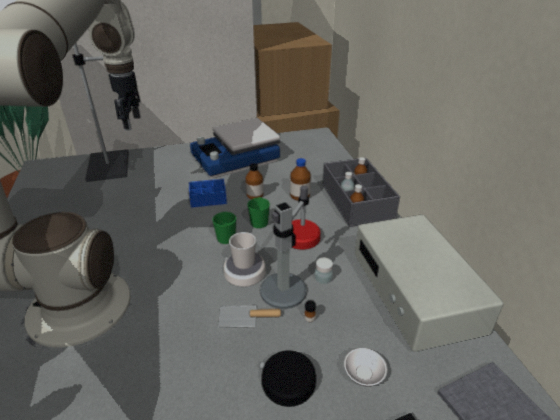

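The top view shows the tube at about (315,228), the probe head at (271,198), and the beaker on its white stirrer at (274,268). Next I measure them.

```bash
python3 - <<'E'
from h import *
z=np.load('pics/top0.npz'); P=cloud('top',z['d'])
np.set_printoptions(precision=4,suppress=True)
def reg(u0,u1,v0,v1,zl,zh):
    q=P[v0:v1,u0:u1].reshape(-1,3); q=q[(q[:,2]>zl)&(q[:,2]<zh)]; return q
t=reg(295,335,210,245,.255,.285); print('tube',len(t),np.median(t,0),t.min(0),t.max(0), cv2.minAreaRect((t[:,:2]*1000).astype(np.float32)))
h=reg(255,290,185,212,.236,.26); print('head',len(h),h.mean(0),h.min(0),h.max(0))
b=reg(245,300,240,295,.1,.12); print('rim',len(b),cv2.minEnclosingCircle((b[:,:2]*1000).astype(np.float32)),np.median(b[:,2]))
s=reg(245,300,240,295,.028,.04); print('stir',len(s),cv2.minEnclosingCircle((s[:,:2]*1000).astype(np.float32)))
g=reg(280,340,210,270,.01,.02); print('base',len(g),cv2.minEnclosingCircle((g[:,:2]*1000).astype(np.float32)))
zs=P[:,:,2][195:250,255:340]
p=z['p'][175:300,230:370]; cv2.imwrite('pics/c1.png',cv2.resize(p[:,:,::-1],None,fx=5,fy=5,interpolation=cv2.INTER_CUBIC))
s=cv2.imread('pics/side0.png')[180:320,215:355]; cv2.imwrite('pics/c2.png',cv2.resize(s,None,fx=4,fy=4,interpolation=cv2.INTER_CUBIC))
Q=cloud('side',np.load('pics/side0.npz')['d'])
q=Q[180:320,215:355].reshape(-1,3)
for n,(l,hh) in dict(tube=(.255,.29),rim=(.105,.116)).items():
    a=q[(q[:,2]>l)&(q[:,2]<hh)]; print('side',n,len(a),np.median(a,0),a.min(0),a.max(0))
E
```

```text
tube 202 [ 0.4977 -0.0795  0.2688] [ 0.4766 -0.0955  0.2554] [ 0.5183 -0.0607  0.275 ] ((496.2035217285156, -79.84725952148438), (39.73869323730469, 29.83135986328125), 15.102906227111816)
head 56 [0.5805 0.0232 0.2438] [0.5723 0.0139 0.2376] [0.5897 0.0332 0.249 ]
rim 115 ((417.66827392578125, 21.74911117553711), 34.697967529296875) 0.10722704661382898
stir 865 ((416.8070068359375, 18.319717407226562), 55.55105209350586)
base 893 ((486.41937255859375, -103.16984558105469), 90.38568878173828)
side tube 217 [ 0.4979 -0.0887  0.2683] [ 0.4763 -0.0988  0.2551] [ 0.5193 -0.064   0.2745]
side rim 162 [0.4312 0.0031 0.1094] [ 0.3836 -0.095   0.105 ] [0.5142 0.0558 0.1159]
```

View pics/c1.png

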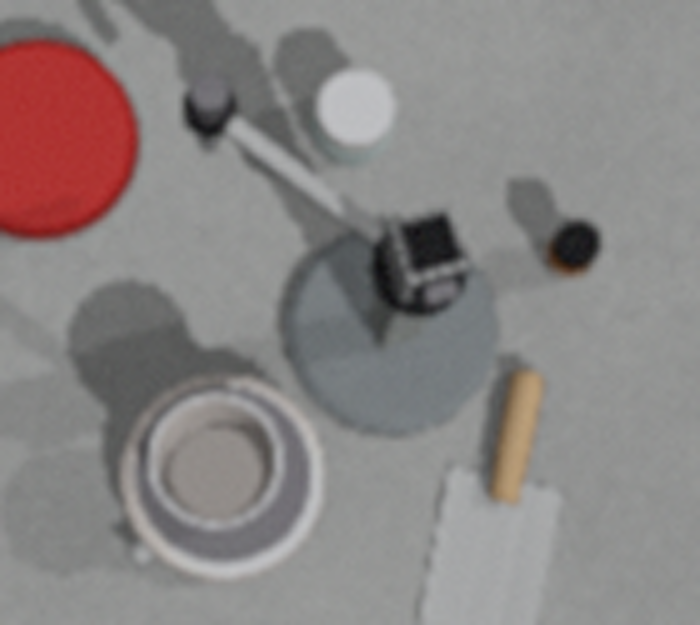

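View pics/c2.png

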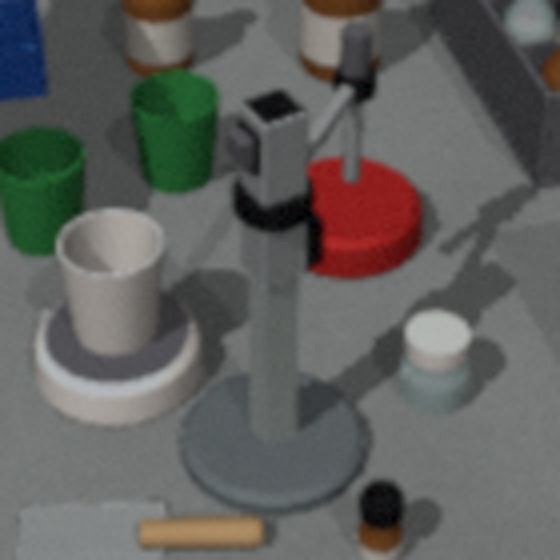

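The crops show the button on the tube's robot-facing side, about 15° off world −x, and the boom pointing forward and left. So the boom must swing roughly +77°, and the lengths agree (head radius 129 mm, rim radius 130.5 mm).

```bash
cat >> h.py <<'E'
def to(x,y,z,yaw):
    o=telemetry.get_obs(); T=R.from_euler('xyz',o['tcp_rot'],degrees=True)
    s=T.inv().apply(np.array([x,y,z])-o['ee_pos']); D=T.inv()*R.from_euler('xyz',[180,0,yaw],degrees=True)
    print('shift',s.round(4),'rot',D.as_rotvec().round(4))
E
python3 - <<'E'
from h import *
P=cloud('top',np.load('pics/top0.npz')['d']); Q=cloud('side',np.load('pics/side0.npz')['d'])
for n,q in(('top',P[205:245,295:335]),('side',Q[180:320,215:355])):
    q=q.reshape(-1,3); q=q[(q[:,2]>.262)&(q[:,2]<.285)]; print(n,len(q),cv2.minAreaRect((q[:,:2]*1000).astype(np.float32)),np.median(q,0))
p=onz('top',[[230+470/5,175+325/5],[230+430/5,175+238/5]],.27);print('rays',onz('top',[[230+430/5,175+238/5]],.27),'base',onz('top',[[230+390/5,175+330/5]],.014),'head',onz('top',[[230+210/5,175+97/5]],.246),'rim',onz('top',[[230+215/5,175+457/5]],.11))
to(.35,.28,.36,108)
E
```

```text
top 162 ((500.6983337402344, -78.71539306640625), (30.46980094909668, 29.674619674682617), 15.102906227111816) [ 0.5004105  -0.07831749  0.2693553 ]
side 151 ((500.3993225097656, -81.73603057861328), (31.36792755126953, 32.06346130371094), 19.425128936767578) [ 0.49995839 -0.08567308  0.27044778]
rays [[ 0.50370065 -0.0806374   0.27      ]] base [[ 0.49865918 -0.07893358  0.014     ]] head [[0.57781761 0.02113491 0.246     ]] rim [[0.41878501 0.02005698 0.11      ]]
shift [-0.2532 -0.1801 -0.1291] rot [-1.100e-03  6.000e-04  9.608e-01]
```

```bash
python3 -m inch '[[0,0,-0.04,0,0,0,0.5],[0,0,-0.08,0,0,0.1,0.5],[0,0,-0.12,0,0,0.2,0.5],[-0.03,-0.02,-0.13,0,0,0.3,0.5],[-0.06,-0.04,-0.13,0,0,0.4,0.5],[-0.09,-0.06,-0.13,0,0,0.5,0.5],[-0.12,-0.085,-0.13,0,0,0.6,0.5],[-0.15,-0.105,-0.13,0,0,0.7,0.5],[-0.18,-0.13,-0.13,0,0,0.8,0.5],[-0.21,-0.15,-0.13,0,0,0.9,0.5],[-0.235,-0.17,-0.13,0,0,0.96,0.5],[-0.253,-0.18,-0.13,0,0,0.96,0.5]]' 20; python3 -c "
from h import *
to(.579,.0225,.30,52)"
```

```text
time: 1.1
ee_pos: [0.3508, 0.2777, 0.3615]
tcp_rot: [180.0, 0.0, 107.7]
wrist_force: [-0.4, -0.0, 0.4]
opening: 0.0427
shift [-0.3125  0.1397  0.0616] rot [4.000e-04 2.000e-04 9.727e-01]
```

```bash
python3 -m inch '[[-0.03,0.013,0,0,0,0.09,0.5],[-0.06,0.027,0,0,0,0.18,0.5],[-0.09,0.04,0,0,0,0.27,0.5],[-0.12,0.054,0,0,0,0.36,0.5],[-0.15,0.067,0,0,0,0.45,0.5],[-0.18,0.08,0,0,0,0.54,0.5],[-0.21,0.094,0,0,0,0.63,0.5],[-0.24,0.107,0.01,0,0,0.72,0.5],[-0.27,0.12,0.025,0,0,0.81,0.5],[-0.29,0.13,0.04,0,0,0.9,0.5],[-0.305,0.136,0.055,0,0,0.97,0.5],[-0.312,0.14,0.062,0,0,0.973,0.5]]' 20; python3 - <<'E'
from h import *
to(.579,.0225,.222,52)
a,_=shot('top','t1'); b,_=shot('side','s1')
A=cv2.resize(a[150:300,210:360],(400,400)); B=cv2.resize(b[140:290,215:365],(400,400))
cv2.imwrite('pics/c3.png',np.hstack([A,B])[:,:,::-1])
E
```

```text
time: 2.1
ee_pos: [0.5803, 0.0251, 0.2963]
tcp_rot: [-179.9, 0.1, 52.0]
wrist_force: [-0.0, 0.5, -0.8]
opening: 0.0427
shift [-0.0027  0.0008  0.0743] rot [-0.0026  0.0025  0.0002]
```

View pics/c3.png

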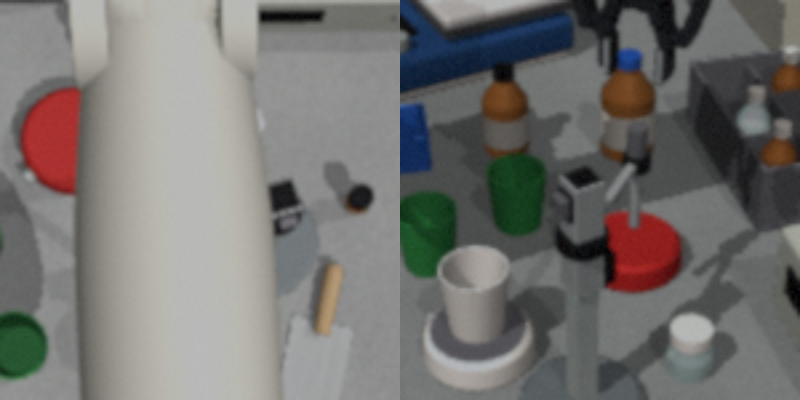

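The arm hides the scene in the top view. The side view shows the fingers straddling the line above the head at (637,140), so I descend and then work out the arc rows.

```bash
python3 -m inch '[[-0.001,0,0.02,0,0,0,0.5],[-0.002,0,0.04,0,0,0,0.5],[-0.003,0.001,0.055,0,0,0,0.5],[-0.003,0.001,0.067,0,0,0,0.5],[-0.003,0.001,0.074,0,0,0,0.5],[-0.003,0.001,0.074,0,0,0,0.63],[-0.003,0.001,0.074,0,0,0,0.63],[-0.003,0.001,0.074,0,0,0,0.63]]' 20; python3 - <<'E'
from h import *
o=telemetry.get_obs(); p=o['ee_pos'][:2]; c=np.array([.5005,-.079]); v=p-c
th0=np.degrees(np.arctan2(v[1],v[0])); b=np.array([.4178,.0215])-c; th1=np.degrees(np.arctan2(b[1],b[0])); print(np.hypot(*v),th0,th1,p)
T=R.from_euler('xyz',o['tcp_rot'],degrees=True)
for a in (np.arange(1,17)*5.):
    q=c+R.from_euler('z',a,degrees=True).as_matrix()[:2,:2]@v
    print(a,T.inv().apply(np.r_[q-p,0]).round(4),round(-np.radians(a),3))
E
```

```text
time: 2.87
ee_pos: [0.5788, 0.0244, 0.2268]
tcp_rot: [179.9, -0.1, 52.4]
wrist_force: [-0.5, -0.2, 0.3]
opening: 0.0315
0.1296492859870794 52.86150428589026 129.45047144714007 [0.57877494 0.02435362]
5.0 [-0.0006 -0.0113 -0.    ] -0.087
10.0 [-0.0022 -0.0225 -0.    ] -0.175
15.0 [-0.0047 -0.0335 -0.    ] -0.262
20.0 [-0.0082 -0.0443 -0.0001] -0.349
25.0 [-0.0126 -0.0547 -0.0001] -0.436
30.0 [-0.0179 -0.0647 -0.0001] -0.524
35.0 [-0.0241 -0.0742 -0.0001] -0.611
40.0 [-0.0311 -0.0831 -0.0001] -0.698
45.0 [-0.0388 -0.0913 -0.0002] -0.785
50.0 [-0.0472 -0.0989 -0.0002] -0.873
55.0 [-0.0562 -0.1057 -0.0002] -0.96
60.0 [-0.0658 -0.1117 -0.0002] -1.047
65.0 [-0.0759 -0.1168 -0.0002] -1.134
70.0 [-0.0864 -0.1211 -0.0003] -1.222
75.0 [-0.0972 -0.1244 -0.0003] -1.309
80.0 [-0.1082 -0.1267 -0.0003] -1.396
```

```bash
python3 -m inch '[[-0.0006,-0.0113,0,0,0,-0.087,0.63],[-0.0022,-0.0225,0,0,0,-0.175,0.63],[-0.0047,-0.0335,0,0,0,-0.262,0.63],[-0.0082,-0.0443,0,0,0,-0.349,0.63],[-0.0126,-0.0547,0,0,0,-0.436,0.63],[-0.0179,-0.0647,0,0,0,-0.524,0.63],[-0.0241,-0.0742,0,0,0,-0.611,0.63],[-0.0311,-0.0831,0,0,0,-0.698,0.63],[-0.0388,-0.0913,0,0,0,-0.785,0.63],[-0.0472,-0.0989,0,0,0,-0.873,0.63],[-0.0562,-0.1057,0,0,0,-0.96,0.63],[-0.0562,-0.1057,0,0,0,-0.96,0.63]]'; python3 - <<'E'
from h import *
o=telemetry.get_obs(); p=o['ee_pos'][:2]; c=np.array([.5005,-.079]); v=p-c
th0=np.degrees(np.arctan2(v[1],v[0])); print(np.hypot(*v),th0,p)
T=R.from_euler('xyz',o['tcp_rot'],degrees=True)
for th in (112,116,120,124,128,130,131,132):
    a=th-th0
    q=c+.13*np.array([np.cos(np.radians(th)),np.sin(np.radians(th))])
    print(th,T.inv().apply(np.r_[q-p,0]).round(4),round(-np.radians(a),3))
b,_=shot('side','s2')
cv2.imwrite('pics/c4.png',cv2.resize(b[140:290,215:365],(500,500))[:,:,::-1])
E
```

```text
time: 3.87
ee_pos: [0.4597, 0.044, 0.227]
tcp_rot: [179.9, 0.0, 107.5]
wrist_force: [-0.1, 0.8, -0.6]
opening: 0.0315
0.12954318977225934 108.34776804055338 [0.45972189 0.04395765]
112 [ 0.0001 -0.0083 -0.    ] -0.064
116 [-0.0009 -0.0173 -0.    ] -0.134
120 [-0.0026 -0.0262 -0.    ] -0.203
124 [-0.0049 -0.035  -0.0001] -0.273
128 [-0.0077 -0.0436 -0.0001] -0.343
130 [-0.0094 -0.0478 -0.0001] -0.378
131 [-0.0103 -0.0499 -0.0001] -0.395
132 [-0.0112 -0.052  -0.0001] -0.413
```

View pics/c4.png

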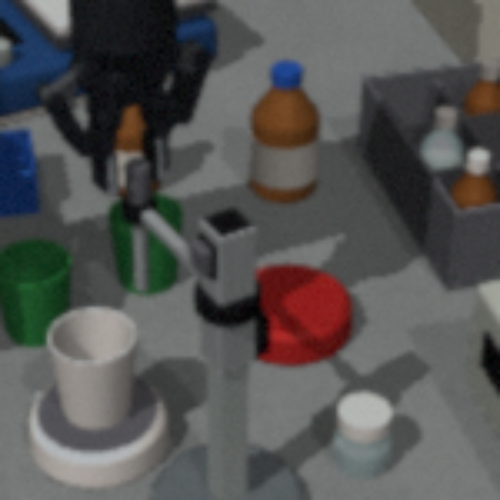

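The head (138,180) rides between the fingers and the boom swings with them; I carry on to about 131° and back off.

```bash
python3 -m inch '[[0,-0.0083,0,0,0,-0.064,0.63],[-0.0009,-0.0173,0,0,0,-0.134,0.63],[-0.0026,-0.0262,0,0,0,-0.203,0.63],[-0.0049,-0.035,0,0,0,-0.273,0.63],[-0.0077,-0.0436,0,0,0,-0.343,0.63],[-0.0094,-0.0478,0,0,0,-0.378,0.63],[-0.0103,-0.0499,0,0,0,-0.395,0.63],[-0.0103,-0.0499,0,0,0,-0.395,0.63],[-0.0103,-0.0499,0,0,0,-0.395,0.5]]'; python3 -m inch '[[0,0,0,0,0,0,0.5],[0,0,-0.02,0,0,0,0.5],[0,0,-0.05,0,0,0,0.5],[0,0,-0.09,0,0,0,0.5],[0,0,-0.12,0,0,0,0.5],[0,0,-0.12,0,0,0,0.5]]'; python3 - <<'E'
from h import *
b,d=shot('side','s3'); Q=cloud('side',d)
q=Q[140:300,200:330].reshape(-1,3)
h=q[(q[:,2]>.216)&(q[:,2]<.25)&(q[:,0]<.45)&(q[:,1]>-.02)&(q[:,1]<.08)]
print('head',len(h),np.median(h,0),h.min(0),h.max(0))
r=q[(q[:,2]>.104)&(q[:,2]<.116)&(q[:,0]<.46)&(q[:,1]>-.03)&(q[:,1]<.07)]
print('rim',len(r),cv2.minEnclosingCircle((r[:,:2]*1000).astype(np.float32)))
cv2.imwrite('pics/c5.png',cv2.resize(b[140:290,215:365],(600,600),interpolation=cv2.INTER_CUBIC)[:,:,::-1])
E
```

```text
time: 4.67
ee_pos: [0.4165, 0.0195, 0.2255]
tcp_rot: [180.0, 0.0, 129.8]
wrist_force: [0.2, -0.5, -0.9]
opening: 0.0418
time: 5.17
ee_pos: [0.417, 0.0196, 0.3507]
tcp_rot: [179.7, 0.2, 129.9]
wrist_force: [1.1, 0.2, 0.9]
opening: 0.0424
head 111 [0.42076383 0.01553879 0.23673413] [0.4117219  0.00853533 0.21611008] [0.43070656 0.03213556 0.24864039]
rim 130 ((417.6110534667969, 20.29598617553711), 35.97124099731445)
```

View pics/c5.png

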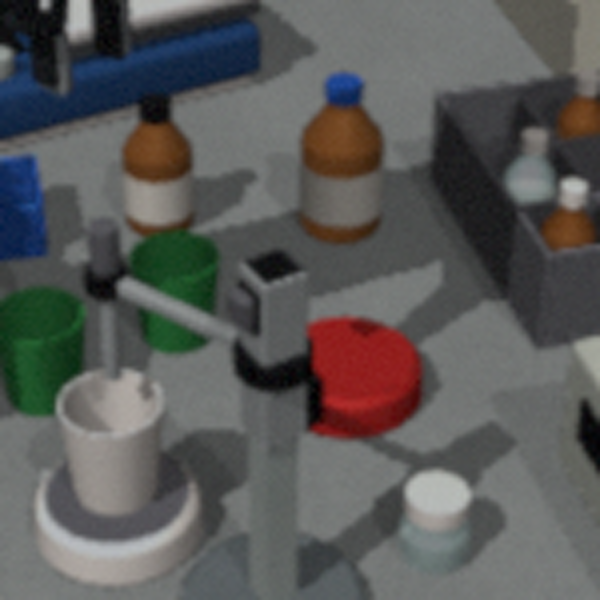

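The probe now hangs over the beaker: head about (0.421, 0.020), rim (0.418, 0.021), beaker undisturbed. Next I go above the tube with the jaws along the stand's x.

```bash
python3 -c "
from h import *
to(.4998,-.0792,.30,105.3)"
```

```text
shift [-1.287e-01 -1.000e-04  4.830e-02] rot [0.004  0.0019 0.4289]
```

```bash
python3 -m inch '[[-0.03,0,0,0,0,0.1,0.3],[-0.06,0,0,0,0,0.2,0.3],[-0.09,0,0,0,0,0.3,0.3],[-0.12,0,0,0,0,0.4,0.3],[-0.129,0,0.015,0,0,0.429,0.3],[-0.129,0,0.03,0,0,0.429,0.3],[-0.129,0,0.04,0,0,0.429,0.3],[-0.129,0,0.04,0,0,0.429,0.3]]'; python3 - <<'E'
from h import *
to(.4998,-.0792,.2285,105.3)
b,d=shot('side','s4'); a,_=shot('top','t4')
A=cv2.resize(a[170:290,250:370],(400,400)); B=cv2.resize(b[140:260,225:345],(400,400))
cv2.imwrite('pics/c6.png',np.hstack([A,B])[:,:,::-1])
E
```

```text
time: 5.88
ee_pos: [0.4985, -0.0796, 0.3018]
tcp_rot: [-179.7, -0.1, 105.3]
wrist_force: [0.6, 0.2, -0.2]
opening: 0.0596
shift [-0.0001  0.0017  0.0733] rot [-0.0046 -0.0021 -0.0003]
```

View pics/c6.png

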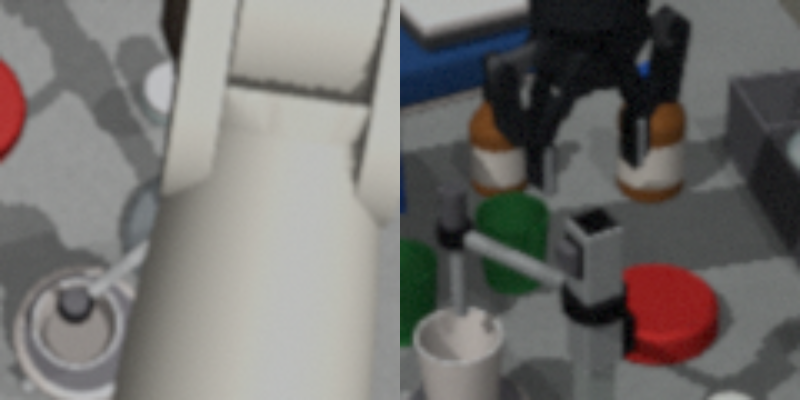

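The top crop shows the probe head (75,300) over the beaker mouth, and the side crop shows the open fingers either side of the tube top (595,225). I descend and pinch gently, 20 N.

```bash
python3 -m inch '[[0,0.001,0.015,0,0,0,0.3],[0,0.001,0.03,0,0,0,0.3],[0,0.001,0.045,0,0,0,0.3],[0,0.001,0.06,0,0,0,0.3],[0,0.001,0.069,0,0,0,0.3],[0,0.001,0.072,0,0,0,0.3],[0,0.001,0.072,0,0,0,0.3],[0,0.001,0.072,0,0,0,0.3]]' 20; python3 -m inch '[[0,0,0,0,0,0,0.4],[0,0,0,0,0,0,0.5],[0,0,0,0,0,0,0.53],[0,0,0,0,0,0,0.53]]' 20;
```

```text
time: 6.65
ee_pos: [0.5, -0.0792, 0.2342]
tcp_rot: [179.9, 0.0, 105.4]
wrist_force: [0.4, -0.0, 0.6]
opening: 0.0596
time: 6.98
ee_pos: [0.4995, -0.0794, 0.2339]
tcp_rot: [-180.0, 0.0, 105.3]
wrist_force: [-5.1, -1.0, 2.7]
opening: 0.0404
```

```bash
python3 -m inch '[[0,0,0,0,0,0,0.4],[0,0,0,0,0,0,0.4],[0,0,0.002,0,0,0,0.4],[0,0,0.005,0,0,0,0.4],[0,0,0.005,0,0,0,0.45],[0,0,0.005,0,0,0,0.55],[0,0,0.005,0,0,0,0.58],[0,0,0.005,0,0,0,0.6],[0,0,0.005,0,0,0,0.62],[0,0,0.005,0,0,0,0.65],[0,0,0.005,0,0,0,0.65],[0,0,0.005,0,0,0,0.65]]' 25
```

```text
time: 7.98
ee_pos: [0.5011, -0.0788, 0.2286]
tcp_rot: [179.8, -0.0, 105.4]
wrist_force: [6.9, 2.7, 0.7]
opening: 0.0315
```

The opening of 31.5 mm means the button is fully in. Now I slide down slowly, 1 mm per row.

```bash
python3 -m inch '[[0,0,0.001,0,0,0,0.65],[0,0,0.002,0,0,0,0.65],[0,0,0.003,0,0,0,0.65],[0,0,0.003,0,0,0,0.65]]'
```

```text
time: 8.32
ee_pos: [0.5011, -0.0788, 0.2258]
tcp_rot: [179.8, 0.0, 105.4]
wrist_force: [6.6, 2.5, 1.8]
opening: 0.0308
```

```bash
python3 -m inch '[[0,0,0.001,0,0,0,0.65],[0,0,0.002,0,0,0,0.65],[0,0,0.003,0,0,0,0.65],[0,0,0.003,0,0,0,0.65]]'
```

```text
time: 8.65
ee_pos: [0.5011, -0.0788, 0.2228]
tcp_rot: [179.8, 0.0, 105.4]
wrist_force: [6.6, 3.3, 3.2]
opening: 0.0309
```

```bash
cat > hd.py <<'E'
from h import *
import sys
b,d=shot('side',sys.argv[1]); Q=cloud('side',d).reshape(-1,3)
h=Q[(Q[:,2]>.15)&(Q[:,2]<.26)&(abs(Q[:,0]-.42)<.018)&(abs(Q[:,1]-.02)<.018)]
print('head top',np.percentile(h[:,2],[90,95,98]),len(h))
E
python3 - <<'E'
from h import *
Q=cloud('side',np.load('pics/s4.npz')['d']).reshape(-1,3)
h=Q[(Q[:,2]>.15)&(Q[:,2]<.26)&(abs(Q[:,0]-.42)<.018)&(abs(Q[:,1]-.02)<.018)]
print('before',np.percentile(h[:,2],[90,95,98]),len(h))
E
python3 hd.py s5
```

```text
before [0.24510606 0.24633826 0.24769288] 255
head top [0.24015816 0.24128502 0.24195739] 243
```

The head dropped about 5–6 mm, so the tube slides with the pinch. I continue to about 24 mm, then release and push the top.

```bash
python3 -m inch '[[0,0,0.001,0,0,0,0.65],[0,0,0.002,0,0,0,0.65],[0,0,0.003,0,0,0,0.65],[0,0,0.004,0,0,0,0.65],[0,0,0.005,0,0,0,0.65],[0,0,0.006,0,0,0,0.65],[0,0,0.007,0,0,0,0.65],[0,0,0.008,0,0,0,0.65],[0,0,0.009,0,0,0,0.65],[0,0,0.01,0,0,0,0.65],[0,0,0.01,0,0,0,0.65]]'; python3 -m inch '[[0,0,0.001,0,0,0,0.65],[0,0,0.002,0,0,0,0.65],[0,0,0.003,0,0,0,0.65],[0,0,0.004,0,0,0,0.65],[0,0,0.005,0,0,0,0.65],[0,0,0.006,0,0,0,0.65],[0,0,0.007,0,0,0,0.65],[0,0,0.008,0,0,0,0.65],[0,0,0.008,0,0,0,0.65]]';python3 hd.py s6
```

```text
time: 9.62
ee_pos: [0.5011, -0.0788, 0.2129]
tcp_rot: [179.8, 0.0, 105.4]
wrist_force: [6.5, 3.5, 2.6]
opening: 0.0313
time: 10.37
ee_pos: [0.5011, -0.0788, 0.2049]
tcp_rot: [179.8, 0.0, 105.4]
wrist_force: [6.9, 3.6, 2.6]
opening: 0.031
head top [0.22195895 0.22318703 0.22425872] 218
```

```bash
python3 -m inch '[[0,0,0,0,0,0,0.5],[0,0,0,0,0,0,0.3],[0,0,0,0,0,0,0.3],[0,0,-0.02,0,0,0,0.3],[0,0,-0.045,0,0,0,0.3],[0,0,-0.065,0,0,0,0.3],[0,0,-0.065,0,0,0,0.6],[0,0,-0.065,0,0,0,1],[0,0,-0.065,0,0,0,1],[0,0,-0.065,0,0,0,1],[0,0,-0.065,0,0,0,1]]' 25; python3 -c "
from h import *
to(.5005,-.079,.250,105.3)"; python3 hd.py s7
```

```text
time: 11.33
ee_pos: [0.4995, -0.0792, 0.2682]
tcp_rot: [-179.9, -0.0, 105.4]
wrist_force: [0.0, 0.2, 0.1]
opening: 0.0004
shift [-0.0001  0.0011  0.0182] rot [-0.0015 -0.0007  0.0009]
head top [0.22181559 0.22299743 0.22373597] 219
```

```bash
python3 -m inch '[[0,0.001,0.006,0,0,0,1],[0,0.001,0.012,0,0,0,1],[0,0.001,0.016,0,0,0,1],[0,0.001,0.018,0,0,0,1],[0,0.001,0.019,0,0,0,1],[0,0.001,0.02,0,0,0,1],[0,0.001,0.021,0,0,0,1],[0,0.001,0.022,0,0,0,1]]';  python3 -m inch '[[0,0,0.001,0,0,0,1],[0,0,0.002,0,0,0,1],[0,0,0.003,0,0,0,1]]'
```

```text
time: 12.05
ee_pos: [0.5008, -0.079, 0.2474]
tcp_rot: [180.0, 0.0, 105.4]
wrist_force: [-0.4, 0.6, -0.6]
opening: 0.0001
time: 12.3
ee_pos: [0.5009, -0.079, 0.2451]
tcp_rot: [179.9, 0.0, 105.4]
wrist_force: [-1.5, 0.5, 7.0]
opening: -0.0002
```

```bash
python3 -m inch '[[0,0,0.001,0,0,0,1],[0,0,0.002,0,0,0,1],[0,0,0.003,0,0,0,1],[0,0,0.004,0,0,0,1],[0,0,0.005,0,0,0,1],[0,0,0.006,0,0,0,1],[0,0,0.007,0,0,0,1]]'
```

```text
time: 12.88
ee_pos: [0.5009, -0.079, 0.2384]
tcp_rot: [179.9, 0.0, 105.4]
wrist_force: [-1.5, 0.8, 7.1]
opening: 0.0002
```

```bash
python3 -m inch '[[0,0,0.001,0,0,0,1]]'
```

```text
time: 12.97
ee_pos: [0.5008, -0.079, 0.2374]
tcp_rot: [179.9, 0.0, 105.4]
wrist_force: [-2.8, 0.2, 6.9]
opening: -0.0002
```

```bash
python3 -m inch '[[0,0,0.001,0,0,0,1]]'
```

```text
time: 13.05
ee_pos: [0.5009, -0.079, 0.2364]
tcp_rot: [179.9, 0.0, 105.4]
wrist_force: [-1.7, -0.0, 7.1]
opening: 0.0001
```

```bash
cat > ok.py <<'E'
from h import *
o=telemetry.get_obs(); print(o['ee_pos'][2].round(4),o['wrist_force'].round(1)); raise SystemExit(o['wrist_force'][2]>10)
E
python3 -m inch '[[0,0,0.001,0,0,0,1]]' >/dev/null; python3 ok.py && python3 -m inch '[[0,0,0.001,0,0,0,1]]'>/dev/null; python3 ok.py && python3 -m inch '[[0,0,0.001,0,0,0,1]]'>/dev/null; python3 ok.py && python3 -m inch '[[0,0,0.001,0,0,0,1]]' >/dev/null; python3 ok.py
```

```text
0.2354 [-2.1  0.2  7.3]
0.2354 [-2.1  0.2  7.3]
0.2354 [-2.1  0.2  7.3]
0.2354 [-2.1  0.2  7.3]False
False
False
False
```

```bash
sed -i "s/SystemExit(\(.*\))$/SystemExit(int(\1))/" ok.py
python3 ok.py && python3 -m inch '[[0,0,0.001,0,0,0,1]]'>/dev/null; python3 ok.py && python3 -m inch '[[0,0,0.001,0,0,0,1]]'>/dev/null; python3 ok.py && python3 -m inch '[[0,0,0.001,0,0,0,1]]' >/dev/null; python3 ok.py && python3 -m inch '[[0,0,0.001,0,0,0,1]]' >/dev/null; python3 ok.py
```

```text
0.2354 [-2.1  0.2  7.3]
0.2344 [-1.7 -0.7  7.5]
0.2334 [-1.  -0.5  7.2]
0.2324 [-1.2  0.9  6.3]
0.2313 [-1.6  0.7  7.2]
```

```bash

python3 ok.py && python3 -m inch '[[0,0,0.001,0,0,0,1]]'>/dev/null; python3 ok.py && python3 -m inch '[[0,0,0.001,0,0,0,1]]'>/dev/null; python3 ok.py && python3 -m inch '[[0,0,0.001,0,0,0,1]]' >/dev/null; python3 ok.py && python3 -m inch '[[0,0,0.001,0,0,0,1]]' >/dev/null; python3 ok.py
```

```text
0.2313 [-1.6  0.7  7.2]
0.2304 [-1.1  0.1  7.3]
0.2293 [-2.5  0.3  6.9]
0.2283 [-0.1  1.5  3.3]
0.2271 [-0.4 -0.2  3.7]
```

The force fell from 7 to 3.5 N, so the catch may have dropped in. I go on in half-millimetre steps.

```bash

python3 ok.py && python3 -m inch '[[0,0,0.0005,0,0,0,1]]'>/dev/null; python3 ok.py && python3 -m inch '[[0,0,0.0005,0,0,0,1]]'>/dev/null; python3 ok.py && python3 -m inch '[[0,0,0.0005,0,0,0,1]]' >/dev/null; python3 ok.py; python3 hd.py s8
```

```text
0.2271 [-0.4 -0.2  3.7]
0.2262 [-0.8  0.4  9.9]
0.2262 [-2.7  0.6 10.9]
0.2262 [-2.7  0.6 10.9]
head top [0.20235181 0.20344072 0.20422762] 179
```

The tube stopped at about 43 mm and the force is rising, so it is on the end of the hole. I back off up and away, then look.

```bash
python3 -m inch '[[0,0,-0.005,0,0,0,1],[0,0,-0.03,0,0,0,1],[0,0,-0.06,0,0,0,1],[0,0,-0.09,0,0,0,1],[0,0,-0.12,0,0,0,1],[0.03,0.02,-0.13,0,0,0,1],[0.06,0.05,-0.13,0,0,0,1],[0.09,0.08,-0.13,0,0,0,1],[0.11,0.11,-0.13,0,0,0,1],[0.12,0.14,-0.13,0,0,0,1],[0.12,0.16,-0.13,0,0,0,1],[0.12,0.17,-0.13,0,0,0,1]]'; python3 - <<'E'
from h import *
b,d=shot('side','s9'); a,e=shot('top','t9'); P=cloud('top',e); Q=cloud('side',d)
for n,q in(('top',P),('side',Q)):
    q=q.reshape(-1,3); q=q[(abs(q[:,0]-.497)<.04)&(abs(q[:,1]+.08)<.035)]; t=q[(q[:,2]>.195)&(q[:,2]<.235)]
    print(n,len(t),np.percentile(t[:,2],[90,97]) if len(t) else '')
    rx=(q-[.5005,-.079,0])@[np.cos(np.radians(15)),np.sin(np.radians(15)),0]
    m=(q[:,2]>.194)&(q[:,2]<.213); print('stand-x min at button height',np.percentile(rx[m],[1,3,6]) if m.any() else '')
r=Q.reshape(-1,3); r=r[(r[:,2]>.104)&(r[:,2]<.116)&(abs(r[:,0]-.4177)<.045)&(abs(r[:,1]-.021)<.045)]
print('rim',cv2.minEnclosingCircle((r[:,:2]*1000).astype(np.float32)))
A=cv2.resize(a[200:300,240:340],(400,400),interpolation=2); B=cv2.resize(b[170:270,225:325],(400,400),interpolation=2)
cv2.imwrite('pics/c7.png',np.hstack([A,B])[:,:,::-1])
E
```

```text
time: 15.02
ee_pos: [0.6348, 0.0836, 0.3531]
tcp_rot: [-179.9, -0.0, 105.5]
wrist_force: [0.4, 0.6, -0.0]
opening: 0.0001
top 216 [0.22784492 0.22949931]
stand-x min at button height [-0.02531222 -0.0250761  -0.02482239]
side 312 [0.2280535  0.22881719]
stand-x min at button height [-0.02465312 -0.02436017 -0.02417503]
rim ((417.7232666015625, 21.08582305908203), 36.15288162231445)
```

View pics/c7.png

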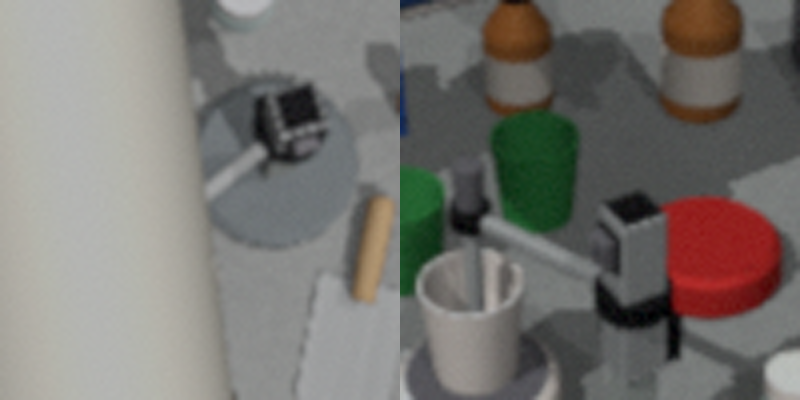

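The button face is at −25 mm (−25.5 is fully out), the probe (478,260) hangs inside the beaker, and the rim is where it was. I hand the job in.

```bash
python3 -c "
from workcell import order
print(order.job_done())"
```

```text
the job is handed in; nothing more can be done
None
```

The job is done and handed in at about 15 s of the 58 s allowed. The hand-in reports no verdict, so success rests on my own checks.

**What I did:**
- **Swing:** I moved the boom about 77° with the fingers loosely round the probe head, until the probe hung 3–4 mm from the middle of the beaker.
- **Release:** I pinched the button fully in (31.5 mm opening) and slid the tube down about 23 mm at 12 mm/s or less, then let go.
- **Lowering:** I pushed the tube top down in 1 mm steps, then 0.5 mm steps. The catch dropped in and the tube stopped with about 11 N measured at the wrist, well below the 30 N limit on the tooth.

**What the last checks showed:**
- **Tube:** it is about 42–43 mm down by camera and about 44 mm by fingertip height. These differ slightly, but both lie within 32–48 mm.
- **Button:** its face is about 25 mm from the tube's axis, against 25.5 mm when fully out.
- **Probe:** it hangs inside the beaker. By the given sizes its tip should be more than 20 mm below the rim. I did not measure the tip directly.
- **Beaker:** the rim was at the same place within about 1 mm.
- **Robot:** it stands clear and touches nothing.
- **Bystanders:** I saw none disturbed in the pictures, but did not measure them.

No check failed.

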